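Square the tile stack and draw the guard rail across it

TASK

Tap the loose stack of terracotta tiles until all four lie flush against both raised walls of the corner tray, their edges in line. Then grip the guard rail's handle so that its release button is squeezed in, pull the rail out past its first stop to its second, final stop across the front of the stack, and finish still gripping it there: it springs back if let go. Leave the vase, pots, spray bottle and cultivator where they are.

Things in the scene. Friction and masses are not known exactly. Their poses are not given: they have to be found in the camera images.
- tray: Grey silicone corner tray, fixed: 4 mm floor from -88 to +52 mm in x and y, open without lip on its -x and -y sides. Ribs on it, 12 mm above the shelf, from -27 to +45 mm in x, -28 to +30 mm in y. Two walls 46 mm high: inner face x = +45 mm (for y -35 to 52 mm) and inner face y = +45 mm (for x -35 to 52 mm). Origin on the shelf, exactly below the stack's centre once flush against both walls; z up.
- tile1_center (a point): Centre of the lowest of four loose square smooth terracotta tiles (90 x 90 x 6 mm, about 100 g each) stacked on the tray's ribs, from 12 to 36 mm above the shelf. Each starts 5 to 16 mm off both walls, twisted up to 5 degrees. Axes along its edges, parallel to the tray's when square.
- tile2_center (a point): Centre of the second of four loose square smooth terracotta tiles (90 x 90 x 6 mm, about 100 g each) stacked on the tray's ribs, from 12 to 36 mm above the shelf. Each starts 5 to 16 mm off both walls, twisted up to 5 degrees. Axes along its edges, parallel to the tray's when square.
- tile3_center (a point): Centre of the third of four loose square smooth terracotta tiles (90 x 90 x 6 mm, about 100 g each) stacked on the tray's ribs, from 12 to 36 mm above the shelf. Each starts 5 to 16 mm off both walls, twisted up to 5 degrees. Axes along its edges, parallel to the tray's when square.
- tile4_center (a point): Centre of the top of four loose square smooth terracotta tiles (90 x 90 x 6 mm, about 100 g each) stacked on the tray's ribs, from 12 to 36 mm above the shelf. Each starts 5 to 16 mm off both walls, twisted up to 5 degrees. Axes along its edges, parallel to the tray's when square.
- guard: Telescopic guard rail, fixed beside the tray: white housing 34 x 110 x 46 mm (x, y, z), origin on the shelf below its centre, axes parallel to the tray's. The rail (12 to 38 mm above the shelf) pulls out along +y across the tray's open -x front, passing 10 mm in front of the flush stack; tiles that stick out block it.
- handle (a point): Centre of the black handle block on the rail's free end, moving with it; axes as the housing's. 30 mm wide (x), 70 mm long (y), 34 mm high: from 50 to 84 mm above the shelf, this point at 67 mm. With the button in the middle of its -x face, 37 mm is gripped. A steel catch lies under its -x side up to 42 mm above the shelf: keep fingertips above 44 mm.
- button_face (a point): Outer face of the steel release button (14 x 14 mm) that sticks out 7 mm at the middle of the handle's -x face, same height as the handle's centre. Fingers closing from above along x, one on this face and one on the handle's +x face, squeeze it in flush. It moves with the handle.
- release (a joint): How far the button is pressed in, m: 0 out, 0.007 flush with the handle block; sprung, about 5 N. Above 0.0045 it frees the rail; until then a catch holds the rail home. It matters over the first 15 mm of pull; a grip over the button keeps it pressed.
- rail_inner (a joint): Travel of the inner rail section (with the handle) out of the middle section, m: 0 home, 0.09 its end, the first stop. A return spring pulls it home with 2.5 to 4 N. It comes out first.
- rail_middle (a joint): Travel of the middle rail section out of the housing, m: 0 home, 0.09 its end. It comes out after the first stop, against 6.5 to 8.5 N of return spring. Both at 0.09 (handle 180 mm from home) is the second stop, a solid end. Let go, the rail springs back.
- vase: Glass vase, 64 mm wide, 110 mm high, standing loose behind the rail housing; origin at the centre of its underside. To be left alone.
- pot_a: Terracotta pot, 80 mm wide, 75 mm high, standing loose on the +y side of the tray; origin at the centre of its underside. To be left alone.
- pot_b: Terracotta pot, 90 mm wide, 80 mm high, in the second tray to the right; origin at the centre of its underside. To be left alone.
- pot_c: White pot, 70 mm wide, 65 mm high, in the second tray to the right; origin at the centre of its underside. To be left alone.
- spray: Plastic spray bottle, 74 mm wide, 188 mm high, at the back; origin at the centre of its underside. To be left alone.
- cultivator: Steel hand cultivator with a wooden handle lying at the left, 265 mm long (handle end at x = -150 mm, tines to +115 mm), up to 32 mm high; origin on its axis, at shelf height. To be left alone.
Not all that is in view belongs to the job. Leave any red look-alike of the guard alone.

How it is judged:
On the way, in this order (a step that is already met when the one before it is completed fails the run):
1. the four tiles lie in line, flush against both walls, the rail still home (x of tile1_center in the frame of tray between -0.003 and 0.003 m and y of tile1_center in the frame of tray between -0.003 and 0.003 m and angle between the x axis of each of tile1_center, tile2_center, tile3_center, tile4_center and the x axis of tray, either way round below 0.05 rad and x of tile2_center in the frame of tray between -0.003 and 0.003 m and y of tile2_center in the frame of tray between -0.003 and 0.003 m and x of tile3_center in the frame of tray between -0.003 and 0.003 m and y of tile3_center in the frame of tray between -0.003 and 0.003 m and x of tile4_center in the frame of tray between -0.003 and 0.003 m and y of tile4_center in the frame of tray between -0.003 and 0.003 m and height (world z) of tile1_center between 0.013 and 0.017 m and height (world z) of tile2_center between 0.019 and 0.023 m and height (world z) of tile3_center between 0.025 and 0.029 m and height (world z) of tile4_center between 0.031 and 0.035 m and value of joint rail_inner below 0.01 m), for 0.2 s.
2. the button is squeezed in by the fingers (value of joint release above 0.0045 m and contact force between the fingers and guard above 3 N), for 0.1 s.
At the end, for the whole second after the job is handed in: Both rail sections are out to within 5 mm of their ends (second stop) and held there by the fingers; all four tiles are still stacked, each within 3 mm of the place flush against both walls and within 0.05 rad of square (value of joint each of rail_inner, rail_middle above 0.085 m and contact force between the fingers and guard above 3 N and x of tile1_center in the frame of tray between -0.003 and 0.003 m and y of tile1_center in the frame of tray between -0.003 and 0.003 m and angle between the x axis of each of tile1_center, tile2_center, tile3_center, tile4_center and the x axis of tray, either way round below 0.05 rad and x of tile2_center in the frame of tray between -0.003 and 0.003 m and y of tile2_center in the frame of tray between -0.003 and 0.003 m and x of tile3_center in the frame of tray between -0.003 and 0.003 m and y of tile3_center in the frame of tray between -0.003 and 0.003 m and x of tile4_center in the frame of tray between -0.003 and 0.003 m and y of tile4_center in the frame of tray between -0.003 and 0.003 m and height (world z) of tile1_center between 0.013 and 0.017 m and height (world z) of tile2_center between 0.019 and 0.023 m and height (world z) of tile3_center between 0.025 and 0.029 m and height (world z) of tile4_center between 0.031 and 0.035 m); the arm keeps its last pose, push and grip.
It fails at once if the vase, a pot, the spray bottle or the cultivator is shifted by more than 25 mm (distance of any of vase, pot_a, pot_b, pot_c, spray, cultivator from where it was at the start of the episode above 0.025 m).
It also fails if it takes over 72 s, if anything falls off the work surface, if the arm or the gripper's body presses on something with over 40 N, if the wrist force passes 120 N, or if a joint passes its speed limit or range.

ROBOT

A 7-joint arm with a two-finger parallel gripper is mounted at the origin on the work surface. World frame = base frame: x ahead of the robot, y to its left, z up, the work surface at z = 0. Lengths are in m, angles in rad, forces in N, time in s.
With the tool pointing down it reaches from about 0.425 to 0.925 m from the base axis. Payload 6.8 kg.
Tool frame: the origin (TCP) lies at the very end of the fingers, on their centre line; the grasp point (between the pads) lies 19 mm behind it; z points along the fingers, x is the direction in which the jaws open and shut, and the axes are right-handed (so a half turn about z gives the same grasp; the last joint's range is limited). The gripper opens to 85 mm and grips with 20 to 120 N. Pads are 22 mm wide; open, the fingers measure 114 mm over their backs; the gripper's body (76 mm by 85 mm) begins 54 mm behind the grasp point. The pads swing forward as they close: fully open they stand 13 mm farther back than shut.
Start: joints at [-1.374, 0.477, 0.022, 1.555, -0.011, 1.109, -0.083], TCP at [0.203, 0.644, 0.231] pointing down, gripper open.
Joint ranges: [-2.96, 2.96], [-0.34, 2.1], [-1.41, 1.46], [0.24, 2.44], [-1.37, 4.51], [0.17, 1.92], [-2.96, 2.96]. Speed limits (rad/s): [2.39, 2.39, 3.14, 3.14, 3.14, 3.14, 3.14].

INTERFACE

Orientations are given as a unit quaternion [w, x, y, z].
In Python, from station import bot gives the robot as it stands.
- The arm moves only by the shell command python3 -m creep 'ROWS' [FORCE]. ROWS is JSON, a list that holds one entry, the list of rows, each a list of 7 numbers: the shift along the tool's x, y, z in cm, then the turn, a rotation vector about the tool's x, y, z in rad, then the opening, from 0 (shut) to 1 (fully open). In form: [[[dx, dy, dz, wx, wy, wz, claw], ...]]. A call has 1 to 10 rows; each row is the pose to reach, as a shift and turn from the pose commanded when the call began, along the tool's axes at that moment; what a row does not reach only later rows make up. A row lasts 1/8 s, in which the tool goes at most 62.5 mm and 10.7 degrees, less where a joint would pass 70% of its speed; a pose out of reach is approached as far as the arm can. A call with a gripper value outside its range is refused whole. The fingers move at their own pace and stop on an object; FORCE is the grip in N (left out, the last holds). Time passes only in rows, so rows that repeat a pose let the fingers close. It gives the time, the measured TCP pose, the force and the opening at its end, in the units of the state.
- bot.get_obs(): the state, without advancing time (a new reading comes with each control period).
- bot.read_camera(name): name is "scene" or "top" or "wrist"; returns (picture, depth): 384x512x3 uint8, blue, green, red; 384x512 float32, m along the optical axis (not along the pixel's ray), 0 where there is no reading.
- bot.calibration(name): a dict with "mtx" (3x3 intrinsics, pixels), "rvec" (rotation vector, rad) and "tvec" (3), from world to camera coordinates, as OpenCV has them. Camera axes: x right, y down, z forward; pixel columns grow to the right and rows downward; lengths in m; the calibration is good to about 2 mm. A picture is of the moment at which its call begins: read the wrist's pose just before it. calibration takes no time and is no camera call; for the wrist camera it gives the pose at the moment of the call.
- bot.hand_in(): hands the job in, once; it reports no verdict.
Trained networks look in the newest picture that a camera, given by its name, has taken for a name from the list of things; names that differ only in an ending like _2 or _b are one class to them, and where a whole thing is asked for, a point or a joint stands for the part that bears it (a point fixed in the world has none). Each returns a list of dicts, best first, with "p" (0 to 1); they miss things now and then, are a little off and sometimes report something else, mostly with a low value. They report only what shows in the picture. A call takes as long as a camera call. They do not tell look-alikes from the thing itself.
- bot.find_in(camera, label): "xy" ([column, row] in pixels, amid what is visible of it).
- bot.silhouettes(camera, label): "mask" (384x512 bool, what is visible of it) and "xy" ([column, row] in pixels, amid what is visible of it).
The state is a dict: "t": time; "q": joint angles; "joint_vel": joint speeds; "joint_torque": joint torques, N m; "eef_pos": TCP position; "tool_rot": TCP orientation; "contact_force": force on the tool from outside, world axes, zero at the start; "torque": the same for the moment, N m; "gripper_width": opening from 0.0 (shut) to 1.0 (fully open).
Only numpy, scipy, OpenCV 4.12 (cv2) and the standard library are available. Lean on these libraries where they do the work, as an engineer would, in place of code of your own. Each camera call takes 0.05 s, during which the arm holds its last target.

## Working session

There is one attempt and no reset: what is moved stays moved. The work goes in short steps, Python scripts to look and compute and a shell command to move; the robot and the scene stay as the last step left them, time stands still between calls to the robot, and variables do not carry over. Pictures are saved under pics/ and viewed, and the job is handed in when it is done.

```bash
ls; mkdir -p pics; cat > h.py <<'E'
import numpy as np,cv2
from scipy.spatial.transform import Rotation as R
from station import bot
def cal(n):
    c=bot.calibration(n);return np.array(c["mtx"],float),R.from_rotvec(np.ravel(c["rvec"])).as_matrix(),np.ravel(c["tvec"])
def unproj(c,u,v,d):
    K,Rm,t=c
    p=np.stack([(u-K[0,2])/K[0,0]*d,(v-K[1,2])/K[1,1]*d,d],-1)
    return (p-t)@Rm
def proj(c,P):
    K,Rm,t=c
    p=np.atleast_2d(P)@Rm.T+t
    return np.stack([K[0,0]*p[:,0]/p[:,2]+K[0,2],K[1,1]*p[:,1]/p[:,2]+K[1,2]],-1)
def planez(c,uv,z):
    a=unproj(c,np.array(uv)[...,0],np.array(uv)[...,1],np.ones(np.array(uv).shape[:-1]))
    C=-c[1].T@c[2]
    s=(z-C[2])/(a[...,2]-C[2])
    return C+(a-C)*s[...,None]
def shot(n,f):
    c=cal(n);im,d=bot.read_camera(n);cv2.imwrite(f"pics/{f}.png",im);np.savez(f"pics/{f}.npz",im=im,d=d,K=c[0],R=c[1],t=c[2]);return c,im,d
def load(f):
    z=np.load(f"pics/{f}.npz");return (z["K"],z["R"],z["t"]),z["im"],z["d"]
E
python3 - <<'E'
from h import *
for n in("scene","top"):
    c,im,d=shot(n,n+"0"); print(n,-c[1].T@c[2],c[1][2])
    for l in["tray","tile4_center","guard","handle","button_face","vase","pot_a","spray","cultivator"]:
        r=bot.find_in(n,l)
        print(l,[(round(x["p"],2),np.round(x["xy"]),np.round(unproj(c,x["xy"][0],x["xy"][1],d[int(x["xy"][1]),int(x["xy"][0])]),3)) for x in r[:4]])
o=bot.get_obs();print(o["t"],o["eef_pos"],o["tool_rot"],o["contact_force"])
E
```

```text
pics
scene [ 1.02156038 -0.91153838  1.0377659 ] [-0.36769751  0.62095836 -0.69224942]
tray []
tile4_center [(0.57, array([292., 195.]), array([0.615, 0.018, 0.036]))]
guard [(0.88, array([244., 230.]), array([ 0.565, -0.189,  0.045])), (0.75, array([223., 164.]), array([0.353, 0.024, 0.048]))]
handle [(0.9, array([256., 208.]), array([ 0.57 , -0.129,  0.087])), (0.75, array([236., 150.]), array([0.374, 0.073, 0.082]))]
button_face [(0.37, array([308., 195.]), array([0.655, 0.055, 0.027]))]
vase [(0.91, array([289., 245.]), array([ 0.707, -0.184,  0.062])), (0.45, array([244., 230.]), array([ 0.564, -0.184,  0.042]))]
pot_a [(0.92, array([321., 171.]), array([0.664, 0.125, 0.077])), (0.7, array([197., 286.]), array([ 0.544, -0.396,  0.013])), (0.63, array([167., 326.]), array([ 0.548, -0.529,  0.009]))]
spray [(0.66, array([264., 252.]), array([ 0.686, -0.286,  0.131]))]
cultivator [(0.92, array([299., 124.]), array([0.46 , 0.383, 0.025]))]
top [ 0.29541815 -0.0354485   1.21360499] [ 0.20747264  0.0061672  -0.97822138]
tray [(0.83, array([242., 185.]), array([0.562, 0.014, 0.026]))]

[... 305 characters left out ...]
.36 , 0.088, 0.08 ]))]
button_face [(0.38, array([310., 187.]), array([ 0.552, -0.179,  0.046]))]
vase [(0.97, array([302., 132.]), array([ 0.692, -0.154,  0.105]))]
pot_a [(0.95, array([395., 184.]), array([ 0.568, -0.432,  0.013])), (0.64, array([435., 185.]), array([ 0.566, -0.548,  0.012])), (0.58, array([185., 152.]), array([0.665, 0.185, 0.007]))]
spray [(0.81, array([341., 140.]), array([ 0.662, -0.257,  0.131]))]
cultivator [(0.91, array([108., 219.]), array([0.463, 0.394, 0.026])), (0.44, array([435., 185.]), array([ 0.564, -0.547,  0.012]))]
1.0 [0.20258288 0.64389918 0.23129048] [ 1.00171147e-05  8.06263883e-01  5.91556042e-01 -8.00091364e-06] [-0.40771429 -1.06741479  0.15771367]
```

```bash
python3 - <<'E'
from h import *
c,im,d=load("top0")
cv2.imwrite("pics/top0z.png",cv2.resize(im[90:310,120:400],None,fx=2.7,fy=2.7,interpolation=cv2.INTER_CUBIC))
c,im,d=load("scene0")
cv2.imwrite("pics/scene0z.png",cv2.resize(im[100:300,170:400],None,fx=3,fy=3,interpolation=cv2.INTER_CUBIC))
E
```

```text
(no output)
```

View pics/top0z.png

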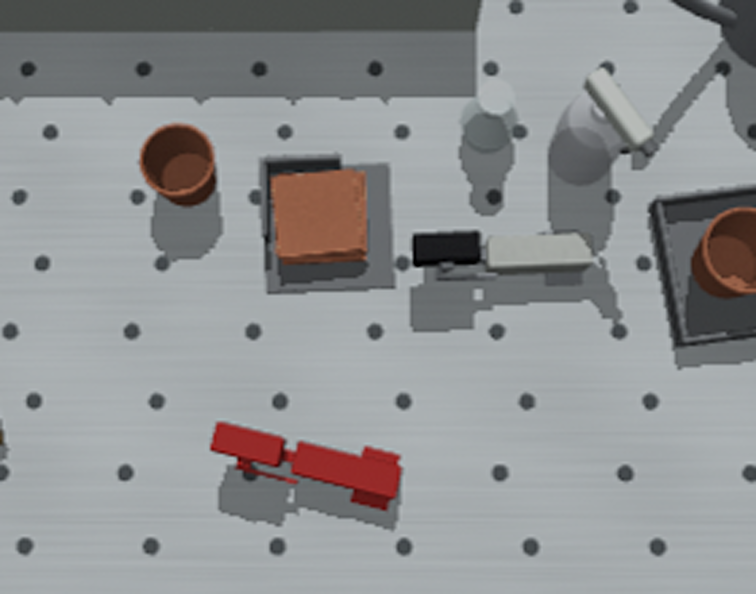

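View pics/scene0z.png

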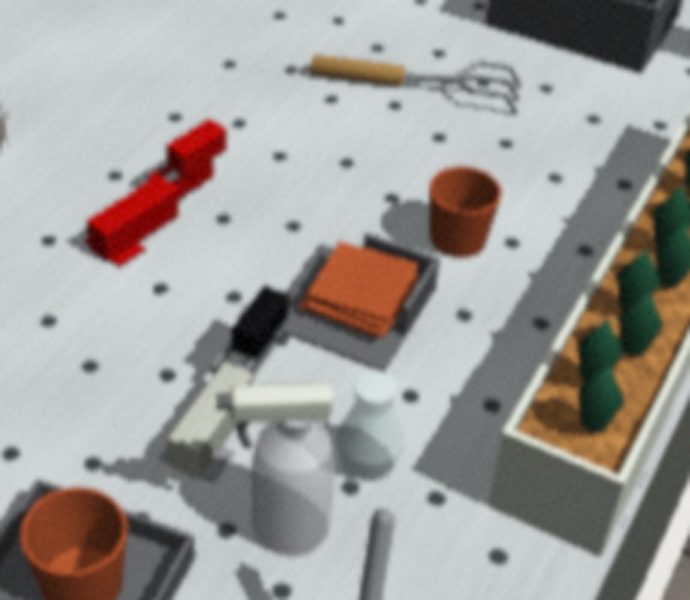

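The top view shows the terracotta stack at zoomed pixel (320,215), the white housing and black handle at (500,250), and the red look-alike at (305,465), which I'll leave alone. The tray is almost parallel to the world axes. Next I'll fit the tray roughly and move the arm over it for a wrist view.

```bash
cat >> h.py <<'E'
def Rt():
    q=bot.get_obs()["tool_rot"];return R.from_quat([q[1],q[2],q[3],q[0]])
def plan(pos,yaw=None,tilt=None):
    "world target (tcp), jaw x axis yaw in world, tool down -> shift cm & rotvec in tool axes"
    o=bot.get_obs();r=Rt();s=r.inv().apply(np.array(pos)-o["eef_pos"])*100
    w=np.zeros(3)
    if yaw is not None:
        tgt=R.from_matrix(np.array([[np.cos(yaw),np.sin(yaw),0],[np.sin(yaw),-np.cos(yaw),0],[0,0,-1]]).T.T)
        w=(r.inv()*tgt).as_rotvec()
    print("t",round(o["t"],2),"pos",np.round(o["eef_pos"],4),"F",np.round(o["contact_force"],1),"rows shift",np.round(s,2),"rot",np.round(w,4))
E
python3 - <<'E'
from h import *
c,im,d=load("top0")
uv=np.array([[270,292],[395,288],[388,163]])/2.7+[120,90]
P=planez(c,uv,0.004);print(P)
print(np.linalg.norm(P[0]-P[1]),np.linalg.norm(P[2]-P[1]),np.arctan2(*(P[0]-P[1])[[1,0]])-np.pi/2,np.arctan2(*(P[2]-P[1])[[1,0]]))
plan([0.53,0,0.33],0)
cw=cal("wrist");r=Rt();print("wrist cam in tool",r.inv().apply(-cw[1].T@cw[2]-bot.get_obs()["eef_pos"]),r.inv().apply(cw[1][2]), r.inv().apply(cw[1][0]))
E
```

```text
[[ 0.52674616  0.07754007  0.004     ]
 [ 0.53120229 -0.05749935  0.004     ]
 [ 0.67204183 -0.05024045  0.004     ]]
0.13511291990439195 0.14102647154792014 0.03298677123853189 0.05149459089411782
t 1.0 pos [0.2026 0.6439 0.2313] F [-0.4 -1.1  0.2] rows shift [-51.6   50.56  -9.87] rot [0.    0.    1.266]
wrist cam in tool [-0.00097192 -0.07363982 -0.14240666] [0.00168289 0.28939159 0.95720932] [ 9.99998492e-01 -7.58188181e-05 -1.73519176e-03]
```

```bash
python3 -m creep '[[[-51.6,50.6,-9.9,0,0,1.266,1],[-51.6,50.6,-9.9,0,0,1.266,1],[-51.6,50.6,-9.9,0,0,1.266,1],[-51.6,50.6,-9.9,0,0,1.266,1],[-51.6,50.6,-9.9,0,0,1.266,1],[-51.6,50.6,-9.9,0,0,1.266,1],[-51.6,50.6,-9.9,0,0,1.266,1],[-51.6,50.6,-9.9,0,0,1.266,0],[-51.6,50.6,-9.9,0,0,1.266,0],[-51.6,50.6,-9.9,0,0,1.266,0]]]'
python3 - <<'E'
from h import *
plan([0.56,0.0,0.33],0.045)
E
```

```text
t: 2.25
eef_pos: [0.4841, 0.0902, 0.3169]
tool_rot: [-0.001, 1.0, 0.0, 0.001]
contact_force: [1.7, 1.8, -0.6]
gripper_width: 0.378
t 2.25 pos [0.4841 0.0902 0.3169] F [ 1.7  1.8 -0.6] rows shift [ 7.59  9.02 -1.32] rot [-0.0011 -0.001  -0.0447]
```

```bash
python3 -m creep '[[[7.6,9,-1.3,0,0,-0.045,0],[7.6,9,-1.3,0,0,-0.045,0],[7.6,9,-1.3,0,0,-0.045,0],[7.6,9,-1.3,0,0,-0.045,0]]]'
python3 - <<'E'
from h import *
plan([0.56,0.0,0.33],0.045)
c,im,d=shot("wrist","w1")
cv2.imwrite("pics/w1z.png",cv2.resize(im,None,fx=1.55,fy=1.55,interpolation=cv2.INTER_CUBIC))
E
```

```text
t: 2.75
eef_pos: [0.5591, 0.0024, 0.3288]
tool_rot: [-0.0, 1.0, 0.022, -0.0]
contact_force: [-0.9, 0.6, -1.1]
gripper_width: 0.002
t 2.75 pos [0.5591 0.0024 0.3288] F [-0.9  0.6 -1.1] rows shift [ 0.07  0.25 -0.12] rot [-0.0003  0.0008 -0.0001]
```

View pics/w1z.png

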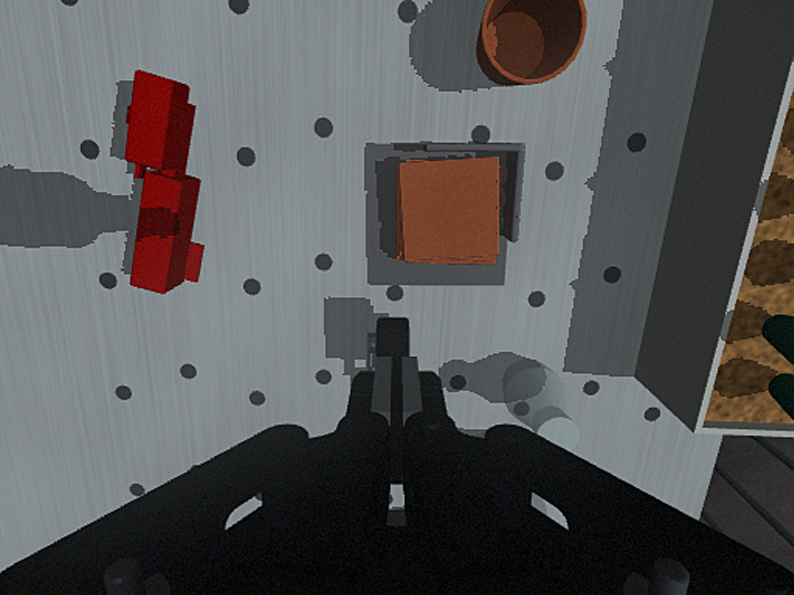

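```bash
python3 - <<'E'
from h import *
c,im,d=load("w1")
uv=np.array([[366,143],[368,284.5],[505,285]])/1.55
P=planez(c,uv,0.004);print(np.round(P,4))
print(np.linalg.norm(P[0]-P[1]),np.linalg.norm(P[2]-P[1]),np.arctan2(*(P[0]-P[1])[[1,0]])-np.pi/2,np.arctan2(*(P[2]-P[1])[[1,0]]))
vv,uu=np.mgrid[:384,:512]
for f in("w1","top0"):
    c,im,d=load(f)
    X=unproj(c,uu,vv,d)
    b,g,r=[im[...,i].astype(int) for i in range(3)]
    def rect(m,name):
        p=X[m][:,:2].astype(np.float32)
        if len(p)<10: print(name,len(p));return
        q=cv2.minAreaRect(p*1000);print(f,name,len(p),np.round(q[0],1),np.round(q[1],1),round(q[2],1),"z",np.round(np.percentile(X[m][:,2],[5,50,95]),4))
    ok=(d>0)
    roi=ok&(X[...,0]>0.5)&(X[...,0]<0.7)&(X[...,1]>-0.08)&(X[...,1]<0.09)
    rect(roi&(r>g+40)&(X[...,2]>.032),"stack")
    rect(roi&(X[...,2]>.041)&(abs(r-b)<30),"walls")
    if f=="w1": print(np.round(X[vv.astype(int)==int(215/1.55)][::40],3)[6:9])
    roi=ok&(X[...,0]>0.5)&(X[...,0]<0.62)&(X[...,1]>-0.27)&(X[...,1]<-0.05)
    if f=="top0":
        rect(roi&(X[...,2]>.08)&(r<60),"handle")
        rect(roi&(X[...,2]>.041)&(X[...,2]<.05)&(r>130),"housing")
E
```

```text
[[ 0.5266  0.0831  0.004 ]
 [ 0.5323 -0.0566  0.004 ]
 [ 0.6744 -0.0507  0.004 ]]
0.13980948747717825 0.14219003720856505 0.041363840842669974 0.04160383251782336
w1 stack 3922 [607.3  27.3] [89.1 89.8] 6.2 z [0.0343 0.0356 0.037 ]
w1 walls 41608 [594.4  17.3] [200.1 118.3] 40.6 z [0.3543 0.4026 0.4194]
[[0.534 0.016 0.004]
 [0.593 0.023 0.037]
 [0.65  0.026 0.036]]
top0 stack 897 [608.   26.2] [90.6 92.8] 3.7 z [0.0331 0.0362 0.04  ]
top0 walls 169 [616.2   1.7] [191.1 102.4] 76.9 z [0.0423 0.0463 0.0843]
top0 handle 227 [ 559.6 -107.8] [27.4 67.2] 3.9 z [0.081  0.0841 0.0878]
top0 housing 385 [ 566.  -208.4] [ 33.4 107.7] 1.9 z [0.0426 0.0458 0.0489]
```

```bash
cat >> h.py <<'E'
O=np.array([0.617,0.035]);PH=0.041
def tw(x,y,z):
    "tray mm->world"
    c,s=np.cos(PH),np.sin(PH);return np.array([O[0]+(c*x-s*y)/1000,O[1]+(s*x+c*y)/1000,z/1000])
def intray(p):
    c,s=np.cos(PH),np.sin(PH);a=np.asarray(p)[...,:2]-O;return 1000*np.stack([c*a[...,0]+s*a[...,1],-s*a[...,0]+c*a[...,1]],-1)
def where():
    o=bot.get_obs();print("t",round(o["t"],2),"tray mm",np.round(intray(o["eef_pos"]),1),"z",round(o["eef_pos"][2]*1000,1),"Ftray",np.round(R.from_euler("z",-PH).apply(o["contact_force"]),1))
E
python3 - <<'E'
from h import *
where();plan(tw(-95,-4,100),PH);plan(tw(-95,-4,11),PH)
E
```

```text
t 2.8 tray mm [-59.3 -29.4] z 328.8 Ftray [-0.8  0.2 -0.5]
t 2.8 pos [0.5589 0.0032 0.3288] F [-0.8  0.2 -0.5] rows shift [-3.53 -2.54 22.88] rot [-0.0007  0.0008  0.0054]
t 2.8 pos [0.5589 0.0032 0.3288] F [-0.8  0.2 -0.5] rows shift [-3.52 -2.53 31.78] rot [-0.0007  0.0008  0.0054]
```

```bash
python3 -m creep '[[[-3.5,-2.5,6,0,0,0.004,0],[-3.5,-2.5,12,0,0,0.004,0],[-3.5,-2.5,18,0,0,0.004,0],[-3.5,-2.5,23,0,0,0.004,0],[-3.5,-2.5,28,0,0,0.004,0],[-3.5,-2.5,30.5,0,0,0.004,0],[-3.5,-2.5,31.6,0,0,0.004,0],[-3.5,-2.5,31.6,0,0,0.004,0]]]' 25
python3 - <<'E'
from h import *
where()
E
```

```text
t: 3.8
eef_pos: [0.5231, 0.0264, 0.0132]
tool_rot: [-0.0, 1.0, 0.021, -0.0]
contact_force: [0.1, 0.2, 0.3]
gripper_width: -0.004
t 3.8 tray mm [-94.1  -4.8] z 13.2 Ftray [0.1 0.2 0.3]
```

```bash
python3 -m creep '[[[0.6,0,0.2,0,0,0,0],[1.2,0,0.2,0,0,0,0],[1.6,0,0.2,0,0,0,0],[2,0,0.2,0,0,0,0],[2.4,0,0.2,0,0,0,0],[2.7,0,0.2,0,0,0,0],[3,0,0.2,0,0,0,0],[3.2,0,0.2,0,0,0,0],[3.2,0,0.2,0,0,0,0]]]'
python3 - <<'E'
from h import *
where()
c,im,d=shot("top","t1")
cv2.imwrite("pics/t1z.png",cv2.resize(im[130:220,190:310],None,fx=6,fy=6,interpolation=cv2.INTER_CUBIC))
E
```

```text
t: 4.92
eef_pos: [0.555, 0.0267, 0.011]
tool_rot: [-0.0, 1.0, 0.02, -0.0]
contact_force: [-3.3, -0.6, 1.8]
gripper_width: -0.002
t 4.92 tray mm [-62.3  -5.7] z 11.0 Ftray [-3.3 -0.4  1.8]
```

View pics/t1z.png

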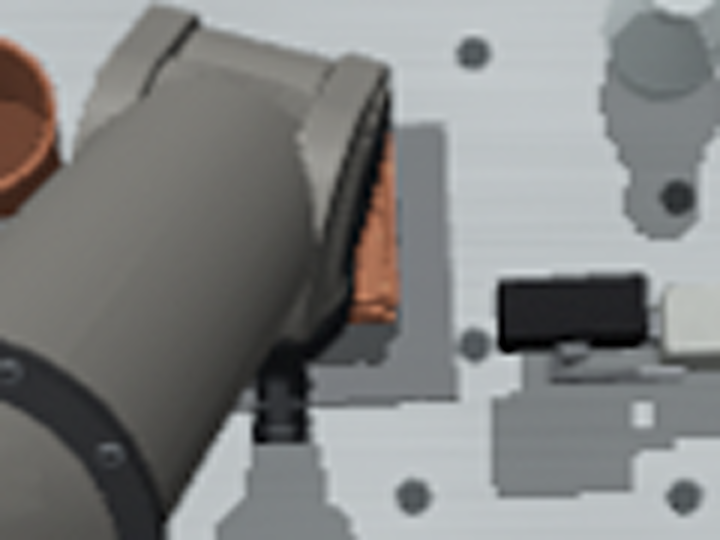

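The arm hides the stack, and only its -y edge shows at (375,230). From here I'll judge contact by the force reading.

```bash
python3 -m creep '[[[0.1,0,0,0,0,0,0],[0.2,0,0,0,0,0,0],[0.2,0,0,0,0,0,0]]]'; python3 -m creep '[[[0.05,0,0,0,0,0,0],[0.1,0,0,0,0,0,0],[0.1,0,0,0,0,0,0]]]'
python3 - <<'E'
from h import *
where()
E
```

```text
t: 5.35
eef_pos: [0.5562, 0.0269, 0.0109]
tool_rot: [-0.0, 1.0, 0.021, -0.001]
contact_force: [-6.6, -0.7, 4.7]
gripper_width: -0.002
t: 5.72
eef_pos: [0.5563, 0.027, 0.0109]
tool_rot: [-0.0, 1.0, 0.021, -0.002]
contact_force: [-9.3, -0.7, 6.4]
gripper_width: 0.003
t 5.72 tray mm [-61.   -5.5] z 10.9 Ftray [-9.3 -0.3  6.4]
```

```bash
python3 -m creep '[[[-1,0,0,0,0,0,0],[-1.2,0,-4,0,0,0,0],[0,3,-7,0,0,0,0],[3,6,-7,0,0,0,0],[6.1,8.5,-7,0,0,0,0],[6.1,8.5,-6,0,0,0,0],[6.1,8.5,-3,0,0,0,0],[6.1,8.5,-0.5,0,0,0,0],[6.1,8.5,0,0,0,0,0],[6.1,8.5,0,0,0,0,0]]]'
python3 - <<'E'
from h import *
where()
E
```

```text
t: 6.98
eef_pos: [0.6228, -0.0553, 0.0113]
tool_rot: [0.0, 1.0, 0.021, 0.0]
contact_force: [0.3, -0.8, 0.1]
gripper_width: -0.001
t 6.97 tray mm [  2.1 -90.4] z 11.3 Ftray [ 0.3 -0.8  0.1]
```

Next I push along +y (tool -y), expecting the flush position at y' ≈ -56.

```bash
python3 -m creep '[[[0,-0.6,0,0,0,0,0],[0,-1.2,0,0,0,0,0],[0,-1.6,0,0,0,0,0],[0,-2,0,0,0,0,0],[0,-2.4,0,0,0,0,0],[0,-2.7,0,0,0,0,0],[0,-3,0,0,0,0,0],[0,-3.1,0,0,0,0,0],[0,-3.2,0,0,0,0,0],[0,-3.2,0,0,0,0,0]]]'; python3 -m creep '[[[0,-0.1,0,0,0,0,0],[0,-0.2,0,0,0,0,0],[0,-0.2,0,0,0,0,0]]]'
python3 - <<'E'
from h import *
where()
E
```

```text
t: 8.22
eef_pos: [0.6216, -0.0236, 0.0112]
tool_rot: [0.0, 1.0, 0.02, 0.0]
contact_force: [0.5, -3.9, 0.9]
gripper_width: -0.0
t: 8.6
eef_pos: [0.6214, -0.0224, 0.0111]
tool_rot: [0.001, 1.0, 0.02, 0.0]
contact_force: [0.8, -5.3, 1.8]
gripper_width: 0.002
t 8.6 tray mm [  2.1 -57.6] z 11.1 Ftray [ 0.6 -5.3  1.8]
```

```bash
python3 -m creep '[[[0,-0.1,0,0,0,0,0],[0,-0.2,0,0,0,0,0],[0,-0.2,0,0,0,0,0]]]'
python3 - <<'E'
from h import *
where()
E
```

```text
t: 8.98
eef_pos: [0.6213, -0.0223, 0.0112]
tool_rot: [0.002, 1.0, 0.02, 0.0]
contact_force: [0.3, -8.6, 0.4]
gripper_width: -0.002
t 8.97 tray mm [  2.  -57.5] z 11.2 Ftray [-0.  -8.6  0.4]
```

```bash
python3 -m creep '[[[0,1,0,0,0,0,0],[0,1.2,-4,0,0,0,0],[-3,0,-7,0,0,0,0],[-6,-3,-7,0,0,0,0],[-8.2,-5.3,-7,0,0,0,0],[-8.2,-5.3,-5,0,0,0,0],[-8.2,-5.3,-2,0,0,0,0],[-8.2,-5.3,-0.5,0,0,0,0],[-8.2,-5.3,0,0,0,0,0],[-8.2,-5.3,0,0,0,0,0]]]'
python3 - <<'E'
from h import *
where()
E
python3 -m creep '[[[0.5,0,0,0,0,0,0],[1,0,0,0,0,0,0],[1.4,0,0,0,0,0,0],[1.7,0,0,0,0,0,0],[1.9,0,0,0,0,0,0],[2,0,0,0,0,0,0],[2,0,0,0,0,0,0]]]'
python3 - <<'E'
from h import *
where()
E
```

```text
t: 10.22
eef_pos: [0.5373, 0.03, 0.0112]
tool_rot: [-0.0, 1.0, 0.02, -0.0]
contact_force: [0.7, -0.2, 0.7]
gripper_width: -0.004
t 10.22 tray mm [-79.8  -1.7] z 11.2 Ftray [ 0.7 -0.2  0.7]
t: 11.1
eef_pos: [0.5562, 0.0308, 0.0109]
tool_rot: [-0.0, 1.0, 0.02, -0.001]
contact_force: [-3.3, 0.5, 2.8]
gripper_width: 0.0
t 11.1 tray mm [-60.9  -1.7] z 10.9 Ftray [-3.2  0.6  2.8]
```

```bash
python3 -m creep '[[[0.15,0,0,0,0,0,0],[0.3,0,0,0,0,0,0],[0.35,0,0,0,0,0,0],[0.35,0,0,0,0,0,0]]]'
python3 - <<'E'
from h import *
where()
E
```

```text
t: 11.6
eef_pos: [0.5573, 0.0308, 0.0107]
tool_rot: [-0.0, 1.0, 0.02, -0.003]
contact_force: [-10.2, -0.1, 8.9]
gripper_width: -0.002
t 11.6 tray mm [-59.8  -1.8] z 10.7 Ftray [-10.2   0.3   8.9]
```

```bash
python3 -m creep '[[[-1,0,0,0,0,0,0],[-1.2,0,-5,0,0,0,0],[0,1,-10,0,0,0,0],[2,3,-15,0,0,0,0],[5,5.8,-19,0,0,0,0],[6,5.8,-19,0,0,0,0],[6,5.8,-19,0,0,0,0],[6,5.8,-19,0,0,0,0]]]'
python3 - <<'E'
from h import *
where()
c,im,d=shot("wrist","w2");print(c[0][0,0])
cv2.imwrite("pics/w2z.png",cv2.resize(im,None,fx=1.55,fy=1.55,interpolation=cv2.INTER_CUBIC))
E
```

```text
t: 12.6
eef_pos: [0.6215, -0.0234, 0.1994]
tool_rot: [-0.0, 1.0, 0.021, -0.002]
contact_force: [-0.2, 0.7, -0.5]
gripper_width: -0.004
t 12.6 tray mm [  2.1 -58.5] z 199.4 Ftray [-0.1  0.7 -0.5]
301.5263373472598
```

View pics/w2z.png

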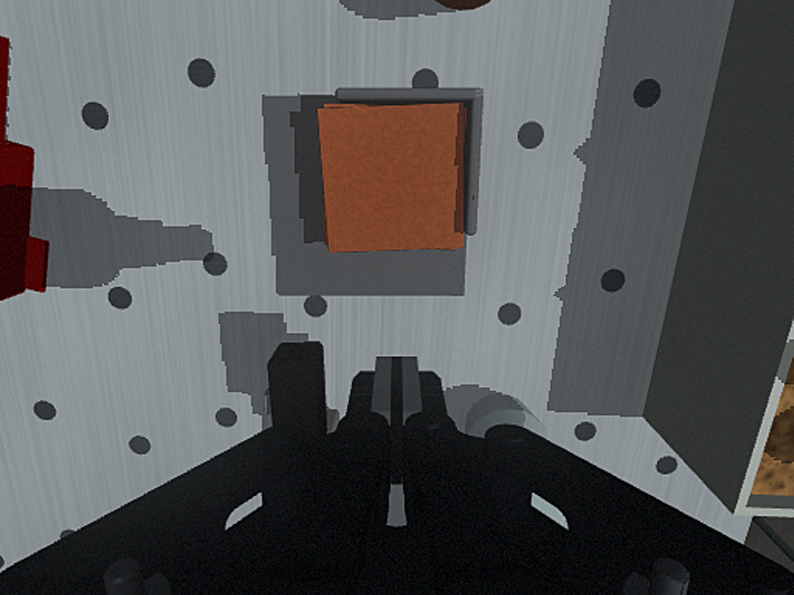

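```bash
python3 - <<'E'
from h import *
c,im,d=load("w2")
cv2.imwrite("pics/w2y.png",cv2.resize(im[50:200,160:320],None,fx=4,fy=4,interpolation=cv2.INTER_CUBIC)); 
vv,uu=np.mgrid[:384,:512];X=unproj(c,uu,vv,d);b,g,r=[im[...,i].astype(int) for i in range(3)]
m=(r>g+40)&(X[...,2]>.033)&(X[...,2]<.04)&(abs(X[...,0]-.61)<.08)&(abs(X[...,1]-.03)<.08)
T=intray(X[m]);q=cv2.minAreaRect(T.astype(np.float32));print(q)
w=(X[...,2]>.043)&(X[...,2]<.05)&(abs(X[...,0]-.62)<.09)&(abs(X[...,1]-.04)<.09)
W=intray(X[w]);print(len(W),W.min(0),W.max(0))
a=W[(W[:,0]>30)&(W[:,1]<30)&(W[:,1]>-30)];print(np.percentile(a[:,0],[2,50,98]))
a=W[(W[:,1]>30)&(W[:,0]<30)];print(np.percentile(a[:,1],[2,50,98]))
E
```

```text
((-0.8777923583984375, -2.28448486328125), (89.40554809570312, 89.78398132324219), 2.038503646850586)
1392 [-33.78772587 -35.15271501] [52.49949835 50.8896506 ]
[45.4674266  48.63219839 52.25925444]
[44.7751638  47.91440852 50.79062012]
```

View pics/w2y.png

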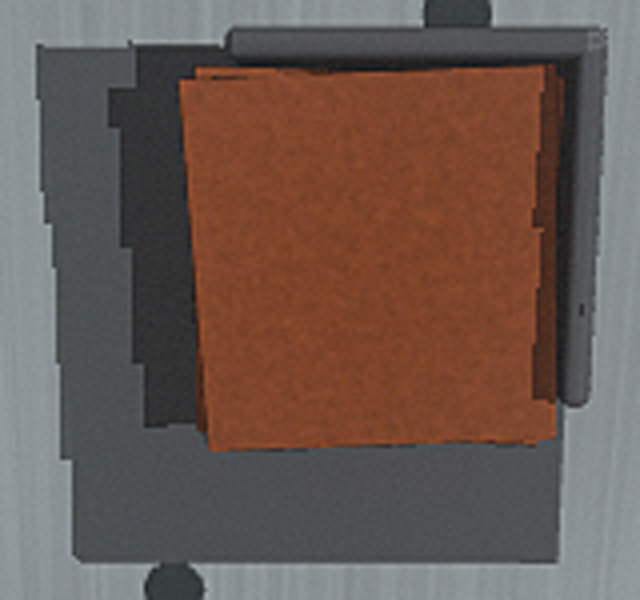

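```bash
python3 -m creep '[[[-4,-4,2,0,0,0,0],[-8.2,-8,5,0,0,0,0],[-8.2,-8,10,0,0,0,0],[-8.2,-8,15,0,0,0,0],[-8.2,-8,18,0,0,0,0],[-8.2,-8,18.8,0,0,0,0],[-8.2,-8,18.8,0,0,0,0]]]'
python3 - <<'E'
from h import *
where()
E
python3 -m creep '[[[0.5,0,0,0,0,0,0],[1,0,0,0,0,0,0],[1.4,0,0,0,0,0,0],[1.7,0,0,0,0,0,0],[2,0,0,0,0,0,0],[2.2,0,0,0,0,0,0],[2.3,0,0,0,0,0,0],[2.3,0,0,0,0,0,0]]]'
python3 - <<'E'
from h import *
where()
E
```

```text
t: 13.52
eef_pos: [0.5375, 0.052, 0.0132]
tool_rot: [0.0, 1.0, 0.021, -0.0]
contact_force: [0.0, -0.5, 1.1]
gripper_width: -0.001
t 13.53 tray mm [-78.7  20.3] z 13.2 Ftray [ 0.  -0.5  1.1]
t: 14.52
eef_pos: [0.5576, 0.0529, 0.0123]
tool_rot: [-0.0, 1.0, 0.02, -0.003]
contact_force: [-8.0, 0.4, 3.9]
gripper_width: 0.002
t 14.53 tray mm [-58.6  20.3] z 12.3 Ftray [-8.   0.7  3.9]
```

```bash
python3 -m creep '[[[0.15,0,0,0,0,0,0],[0.3,0,0,0,0,0,0],[0.4,0,0,0,0,0,0],[0.4,0,0,0,0,0,0]]]'
python3 - <<'E'
from h import *
where()
E
```

```text
t: 15.02
eef_pos: [0.5578, 0.0527, 0.0117]
tool_rot: [-0.0, 1.0, 0.02, -0.007]
contact_force: [-17.2, 0.4, 10.1]
gripper_width: -0.004
t 15.03 tray mm [-58.4  20.1] z 11.7 Ftray [-17.2   1.1  10.1]
```

```bash
python3 -m creep '[[[-1.2,0,0,0,0,0,0],[-1.4,0,-4,0,0,0,0],[0,3,-7,0,0,0,0],[3,7,-7,0,0,0,0],[3.9,9,-7,0,0,0,0],[3.9,9,-6,0,0,0,0],[3.9,9,-3,0,0,0,0],[3.9,9,-0.5,0,0,0,0],[3.9,9,-0.3,0,0,0,0],[3.9,9,-0.3,0,0,0,0]]]'
python3 - <<'E'
from h import *
where()
E
```

```text
t: 16.27
eef_pos: [0.6073, -0.0344, 0.0163]
tool_rot: [-0.0, 1.0, 0.021, -0.0]
contact_force: [-1.0, -0.4, 0.5]
gripper_width: 0.001
t 16.27 tray mm [-12.5 -68.9] z 16.3 Ftray [-1.  -0.3  0.5]
```

```bash
python3 -m creep '[[[0,-0.3,0.3,0,0,0,0],[0,-0.6,0.3,0,0,0,0],[0,-0.9,0.3,0,0,0,0],[0,-1.1,0.3,0,0,0,0],[0,-1.3,0.3,0,0,0,0],[0,-1.5,0.3,0,0,0,0],[0,-1.5,0.3,0,0,0,0]]]'
python3 - <<'E'
from h import *
where()
E
```

```text
t: 17.15
eef_pos: [0.607, -0.0219, 0.0133]
tool_rot: [0.001, 1.0, 0.02, 0.0]
contact_force: [0.7, -5.6, -0.4]
gripper_width: 0.006
t 17.15 tray mm [-12.3 -56.5] z 13.3 Ftray [ 0.5 -5.6 -0.4]
```

```bash
python3 -m creep '[[[0,-0.1,0,0,0,0,0],[0,-0.2,0,0,0,0,0],[0,-0.35,0,0,0,0,0],[0,-0.45,0,0,0,0,0],[0,-0.45,0,0,0,0,0]]]'
python3 - <<'E'
from h import *
where()
E
```

```text
t: 17.77
eef_pos: [0.6075, -0.0216, 0.0137]
tool_rot: [0.003, 1.0, 0.018, 0.002]
contact_force: [2.2, -14.0, -1.0]
gripper_width: 0.002
t 17.77 tray mm [-11.8 -56.2] z 13.7 Ftray [  1.6 -14.1  -1. ]
```

```bash
python3 -m creep '[[[0,1,0,0,0,0,0],[0,1,-5,0,0,0,0],[1,0.5,-10,0,0,0,0],[1.2,0,-15,0,0,0,0],[1.2,0,-18.5,0,0,0,0],[1.2,0,-18.5,0,0,0,0],[1.2,0,-18.5,0,0,0,0]]]'
cat >> h.py <<'E'
def stack(f):
    where()
    c,im,d=shot("wrist",f)
    cc=proj(c,tw(0,0,36))[0].astype(int)
    cv2.imwrite(f"pics/{f}y.png",cv2.resize(im[max(cc[1]-80,0):cc[1]+80,cc[0]-85:cc[0]+85],None,fx=4,fy=3.7,interpolation=cv2.INTER_CUBIC)); 
    vv,uu=np.mgrid[:384,:512];X=unproj(c,uu,vv,d);b,g,r=[im[...,i].astype(int) for i in range(3)]
    m=(r>g+40)&(X[...,2]>.034)&(X[...,2]<.04)&(abs(X[...,0]-.61)<.08)&(abs(X[...,1]-.03)<.08)
    q=cv2.minAreaRect(intray(X[m]).astype(np.float32));print(q)
    w=(X[...,2]>.043)&(X[...,2]<.05)&(abs(X[...,0]-.62)<.09)&(abs(X[...,1]-.04)<.09)
    W=intray(X[w])
    a=W[(W[:,0]>30)&(W[:,1]<30)&(W[:,1]>-30)];print("xwall",np.percentile(a[:,0],[2,50,98]))
    a=W[(W[:,1]>30)&(W[:,0]<30)];print("ywall",np.percentile(a[:,1],[2,50,98]))
E
python3 - <<'E'
from h import *
stack("w3")
E
```

```text
t: 18.65
eef_pos: [0.6179, -0.0143, 0.1973]
tool_rot: [-0.001, 1.0, 0.021, -0.001]
contact_force: [0.0, 0.2, 0.3]
gripper_width: 0.004
t 18.65 tray mm [ -1.1 -49.3] z 197.3 Ftray [0.  0.2 0.3]
((0.5334587097167969, -0.7293891906738281), (89.26972198486328, 88.61001586914062), 0.15007536113262177)
xwall [45.36851999 48.6292466  52.25904639]
ywall [44.58299636 47.91979038 51.51905451]
```

View pics/w3y.png

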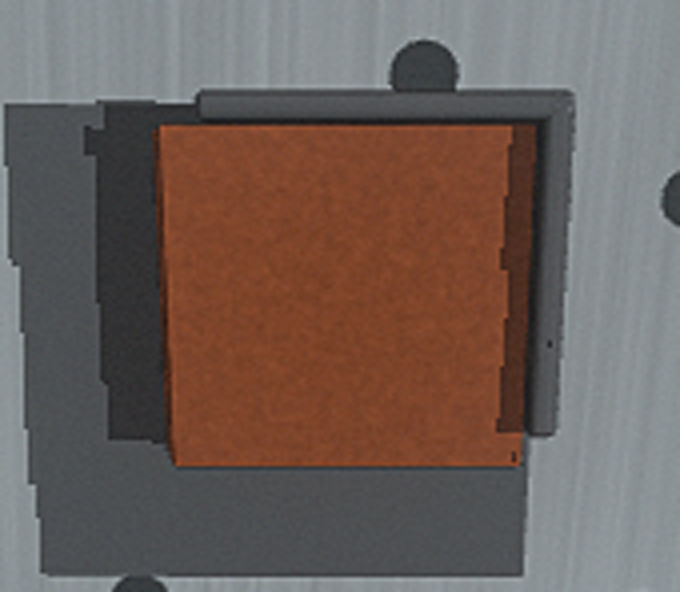

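```bash
python3 -m creep '[[[-6,2,4,0,0,0,0],[-11,2,8,0,0,0,0],[-13,2,9,0,0,0,0],[-13,2,9,0,0,0,0],[-13,2,9,0,0,0,0]]]'
python3 - <<'E'
from h import *
stack("w4")
c,im,d=load("w4")
cv2.imwrite("pics/w4z.png",cv2.resize(im[60:260,250:470],None,fx=3.6,fy=3,interpolation=cv2.INTER_CUBIC))
c,im,d=shot("scene","s4")
cc=proj(c,tw(0,-20,30))[0].astype(int)
cv2.imwrite("pics/s4z.png",cv2.resize(im[cc[1]-40:cc[1]+40,cc[0]-50:cc[0]+50],None,fx=7,fy=7,interpolation=cv2.INTER_CUBIC))
E
```

```text
t: 19.32
eef_pos: [0.4901, -0.0403, 0.1079]
tool_rot: [0.0, 1.0, 0.021, 0.0]
contact_force: [1.3, -0.7, 1.3]
gripper_width: -0.003
t 19.32 tray mm [-129.9  -70.1] z 107.9 Ftray [ 1.3 -0.8  1.3]
((0.5977821350097656, -0.5406417846679688), (90.25428771972656, 89.08250427246094), 0.3862391412258148)
xwall [44.70918599 44.97319201 45.6930724 ]
ywall [44.38566297 47.44703827 51.07636778]
```

View pics/w4z.png

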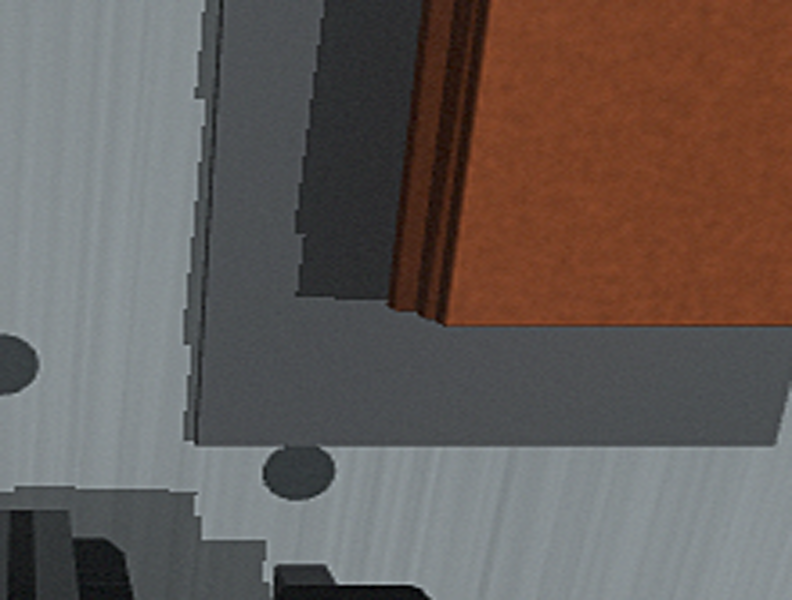

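View pics/s4z.png

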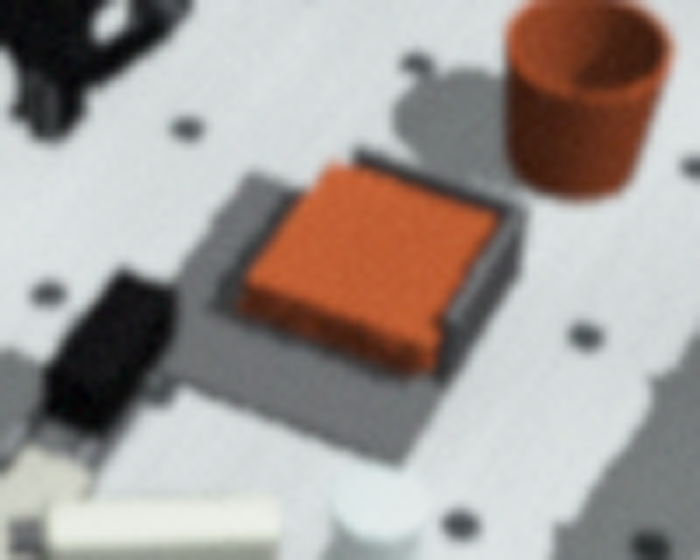

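```bash
python3 - <<'E'
from h import *
c,im,d=load("w4")
for y in(-45,0,30):
    for z in(12,18,24,30,36): print(y,z,np.round((proj(c,tw(-45,y,z))[0]-[250,60])*[3.6,3],1))
S=(5,5)
big=cv2.resize(im[80:175,350:400],None,fx=8,fy=6,interpolation=cv2.INTER_CUBIC)
for z,col in((12,(255,0,0)),(18,(0,255,0)),(24,(255,255,0)),(30,(255,0,255)),(36,(255,255,255))):
    p=(proj(c,np.array([tw(-45,-45,z),tw(-45,30,z)]))-[350,80])*[8,6]
    cv2.line(big,*[tuple(map(int,q)) for q in p],col,1)
cv2.imwrite("pics/w4b.png",big)
E
```

```text
-45 12 [400.4 303.1]
-45 18 [409.6 307.7]
-45 24 [419.3 312.4]
-45 30 [429.5 317.5]
-45 36 [440.3 322.8]
0 12 [422.1 128. ]
0 18 [432.4 128.4]
0 24 [443.3 128.7]
0 30 [454.8 129.1]
0 36 [466.9 129.4]
30 12 [ 4.38e+02 -1.00e-01]
30 18 [449.2  -3.2]
30 24 [461.   -6.5]
30 30 [473.4  -9.9]
30 36 [486.6 -13.6]
```

View pics/w4b.png

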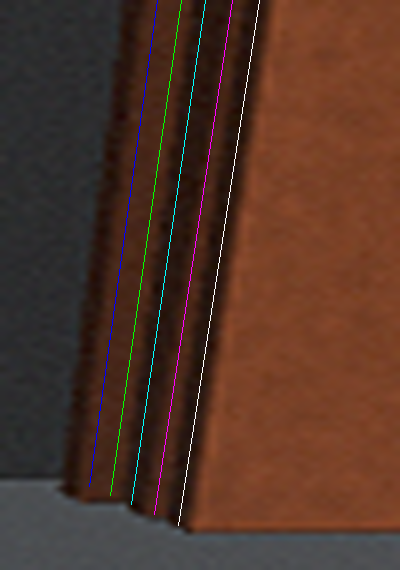

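The profile suggests the lower tiles stick out about 3 mm more than the top one, so the finger tips are probably tapered. I'll push again lower, at z ≈ 6.5 mm, so the full pad reaches the bottom tile.

```bash
python3 -m creep '[[[4.8,-5,3,0,0,0,0],[4.8,-7,7,0,0,0,0],[4.8,-7,9.3,0,0,0,0],[4.8,-7,10,0,0,0,0],[4.8,-7,10,0,0,0,0]]]'
python3 - <<'E'
from h import *
where()
E
```

```text
t: 20.05
eef_pos: [0.5352, 0.0308, 0.0084]
tool_rot: [0.0, 1.0, 0.02, 0.0]
contact_force: [-0.7, -0.4, 0.5]
gripper_width: -0.001
t 20.05 tray mm [-81.9  -0.8] z 8.4 Ftray [-0.7 -0.4  0.5]
```

```bash
python3 -m creep '[[[0.5,0,0.2,0,0,0,0],[1,0,0.2,0,0,0,0],[1.4,0,0.2,0,0,0,0],[1.7,0,0.2,0,0,0,0],[2,0,0.2,0,0,0,0],[2.2,0,0.2,0,0,0,0],[2.3,0,0.2,0,0,0,0],[2.4,0,0.2,0,0,0,0]]]'; python3 -m creep '[[[0.1,0,0,0,0,0,0],[0.2,0,0,0,0,0,0],[0.4,0,0,0,0,0,0],[0.5,0,0,0,0,0,0],[0.5,0,0,0,0,0,0]]]'
python3 - <<'E'
from h import *
where()
E
```

```text
t: 21.05
eef_pos: [0.558, 0.0324, 0.0059]
tool_rot: [0.0, 1.0, 0.02, -0.0]
contact_force: [-3.4, -0.9, -0.2]
gripper_width: 0.002
t: 21.68
eef_pos: [0.5584, 0.0322, 0.0051]
tool_rot: [-0.0, 1.0, 0.02, -0.005]
contact_force: [-13.9, -1.2, 9.6]
gripper_width: -0.002
t 21.68 tray mm [-58.7  -0.4] z 5.1 Ftray [-13.9  -0.6   9.6]
```

```bash
python3 -m creep '[[[-1.2,0,-0.2,0,0,0,0],[-1.4,0,-4,0,0,0,0],[0,3,-7,0,0,0,0],[3,6,-7,0,0,0,0],[5.9,7.8,-7,0,0,0,0],[5.9,7.8,-5,0,0,0,0],[5.9,7.8,-2,0,0,0,0],[5.9,7.8,-0.2,0,0,0,0],[5.9,7.8,-0.2,0,0,0,0]]]'
python3 - <<'E'
from h import *
where()
E
python3 -m creep '[[[0,-0.5,0,0,0,0,0],[0,-1,0,0,0,0,0],[0,-1.4,0,0,0,0,0],[0,-1.8,0,0,0,0,0],[0,-2,0,0,0,0,0],[0,-2.2,0,0,0,0,0],[0,-2.2,0,0,0,0,0]]]'
python3 - <<'E'
from h import *
where()
E
```

```text
t: 22.8
eef_pos: [0.6244, -0.0423, 0.0066]
tool_rot: [-0.0, 1.0, 0.021, -0.001]
contact_force: [-0.2, -0.4, 0.6]
gripper_width: 0.002
t 22.8 tray mm [  4.3 -77.6] z 6.6 Ftray [-0.3 -0.4  0.6]
t: 23.68
eef_pos: [0.6249, -0.0211, 0.0081]
tool_rot: [0.0, 1.0, 0.02, 0.0]
contact_force: [-0.1, -0.1, -0.3]
gripper_width: -0.002
t 23.68 tray mm [  5.6 -56.3] z 8.1 Ftray [-0.1 -0.1 -0.3]
```

```bash
python3 -m creep '[[[0,-0.1,0.2,0,0,0,0],[0,-0.2,0.2,0,0,0,0],[0,-0.4,0.2,0,0,0,0],[0,-0.5,0.2,0,0,0,0],[0,-0.5,0.2,0,0,0,0]]]'
python3 - <<'E'
from h import *
where()
E
```

```text
t: 24.3
eef_pos: [0.6252, -0.0208, 0.0064]
tool_rot: [0.003, 1.0, 0.019, 0.001]
contact_force: [2.6, -10.8, -1.6]
gripper_width: -0.004
t 24.3 tray mm [  5.9 -56.1] z 6.4 Ftray [  2.2 -10.9  -1.6]
```

```bash
python3 -m creep '[[[0,0.6,0,0,0,0,0],[0,0.6,-4,0,0,0,0],[0,0.6,-8,0,0,0,0],[-5,1,-10,0,0,0,0],[-11,1,-10.5,0,0,0,0],[-13.5,1,-10.5,0,0,0,0],[-13.5,1,-10.5,0,0,0,0]]]'
cat >> h.py <<'E'
def sideview(f):
    c,im,d=load(f)
    u0,v0,u1,v1=340,80,400,175
    p0=proj(c,tw(-45,-48,24))[0].astype(int); u0=p0[0]-20;v0=p0[1]-90
    big=cv2.resize(im[v0:v0+97,u0:u0+60],None,fx=8,fy=6,interpolation=cv2.INTER_CUBIC)
    raw=big.copy()
    for z,col in((12,(255,0,0)),(18,(0,255,0)),(24,(255,255,0)),(30,(255,0,255)),(36,(255,255,255))):
        p=(proj(c,np.array([tw(-45,-45,z),tw(-45,30,z)]))-[u0,v0])*[8,6]
        cv2.line(big,*[tuple(map(int,q)) for q in p],col,1)
    cv2.imwrite(f"pics/{f}b.png",np.hstack([raw[:,:380],big[:,:380]]))
E
python3 - <<'E'
from h import *
stack("w5");sideview("w5")
E
```

```text
t: 25.18
eef_pos: [0.4881, -0.0307, 0.1111]
tool_rot: [-0.001, 1.0, 0.021, -0.001]
contact_force: [1.2, -0.1, 0.0]
gripper_width: 0.001
t 25.18 tray mm [-131.5  -60.3] z 111.1 Ftray [ 1.2 -0.1  0. ]
((0.38497161865234375, -0.448455810546875), (90.17401123046875, 88.77967071533203), 0.11397234350442886)
xwall [44.51781296 45.69573258 47.96789707]
ywall [44.34072185 47.48920975 51.11299746]
```

View pics/w5b.png

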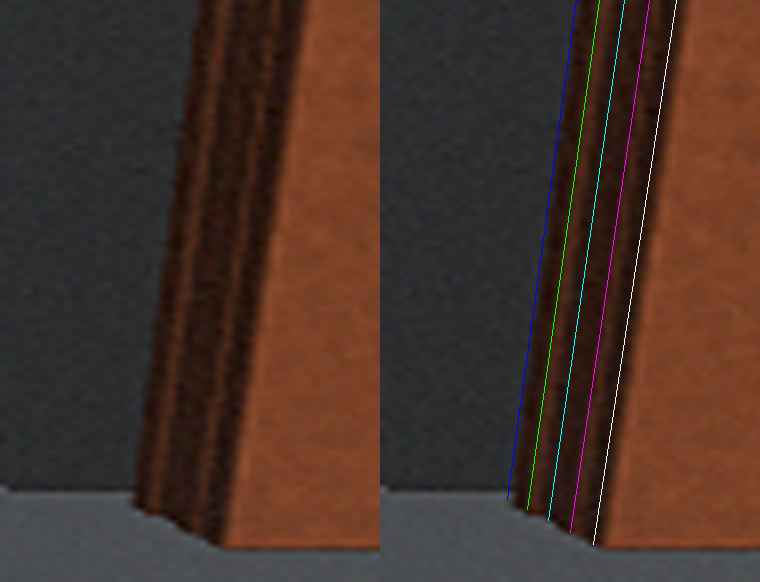

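The side view now matches four flush tiles to within about 1 mm. Next I measure the handle from the images already taken.

```bash
python3 - <<'E'
from h import *
vv,uu=np.mgrid[:384,:512]
for f in("w1","w2","w3","t1","top0","scene0","s4"):
    c,im,d=load(f);X=unproj(c,uu,vv,d);T=intray(X)
    m=(d>0)&(X[...,2]>.081)&(X[...,2]<.088)&(T[...,0]>-95)&(T[...,0]<-35)&(T[...,1]>-190)&(T[...,1]<-90)&(im.max(-1)<70)
    p=T[m]
    if len(p)<20: print(f,len(p));continue
    print(f,len(p),"x",np.round(np.percentile(p[:,0],[1,5,50,95,99]),1),"y",np.round(np.percentile(p[:,1],[1,5,50,95,99]),1))
    m=(d>0)&(X[...,2]>.042)&(X[...,2]<.049)&(T[...,0]>-95)&(T[...,0]<-25)&(T[...,1]>-320)&(T[...,1]<-175)&(im.min(-1)>110)
    p=T[m]
    if len(p)>30: print(" housing",len(p),"x",np.round(np.percentile(p[:,0],[1,5,50,95,99]),1),"y",np.round(np.percentile(p[:,1],[1,5,50,95,99]),1),cv2.minAreaRect(p.astype(np.float32)))
where()
E
```

```text
w1 375 x [-76.4 -75.  -62.5 -49.9 -48.5] y [-131.9 -131.3 -119.1 -107.5 -106.6]
w2 1311 x [-76.4 -74.9 -60.9 -48.8 -47.8] y [-156.6 -150.  -128.2 -108.3 -106.9]
w3 1032 x [-76.4 -74.9 -60.7 -48.9 -47.8] y [-146.2 -141.7 -123.4 -107.6 -106.6]
t1 208 x [-76.9 -75.6 -64.  -51.1 -49.9] y [-172.5 -170.2 -139.8 -109.8 -107.1]
 housing 396 x [-85.3 -77.4 -63.1 -46.7 -45.1] y [-294.2 -289.7 -240.2 -190.4 -183.5] ((-62.098045349121094, -234.34103393554688), (42.35212326049805, 121.37825012207031), 5.2854390144348145)
top0 207 x [-76.6 -75.3 -62.9 -50.4 -49.6] y [-173.3 -170.2 -140.2 -110.1 -107.5]
 housing 370 x [-77.7 -76.7 -62.7 -46.7 -45.1] y [-293.4 -285.1 -238.4 -191.1 -187.6] ((-61.51598358154297, -239.829345703125), (39.50581741333008, 109.14625549316406), 3.835853338241577)
scene0 151 x [-74.4 -72.6 -59.7 -47.  -46.1] y [-177.5 -175.4 -146.5 -113.7 -110.6]
 housing 264 x [-79.7 -76.8 -64.6 -47.8 -44.6] y [-294.9 -290.2 -249.2 -194.1 -188.2] ((-61.671043395996094, -239.07334899902344), (39.714393615722656, 112.27581024169922), 4.699916362762451)
s4 152 x [-74.3 -72.9 -59.6 -47.5 -46.2] y [-178.3 -176.6 -146.3 -115.7 -112.1]
 housing 257 x [-84.8 -76.9 -64.1 -46.6 -44.4] y [-294.5 -290.1 -250.2 -193.1 -187.9] ((-60.76171112060547, -237.92308044433594), (41.604400634765625, 115.56560516357422), 5.615355968475342)
t 25.23 tray mm [-129.5  -60.3] z 111.4 Ftray [ 1.  -0.2  0.7]
```

```bash
python3 -m creep '[[[0,0,-4,0,0,0,1],[3,4,-4,0,0,0,1],[6,8,-4,0,0,0,1],[6.7,8.1,-4,0,0,0,1],[6.7,8.1,-3,0,0,0,1],[6.7,8.1,-2,0,0,0,1],[6.7,8.1,-2,0,0,0,1]]]' 40
python3 - <<'E'
from h import *
where();plan(tw(-62.5,-141,47),PH)
E
```

```text
t: 26.1
eef_pos: [0.5591, -0.1084, 0.1297]
tool_rot: [-0.0, 1.0, 0.021, -0.001]
contact_force: [-0.3, 0.1, 0.4]
gripper_width: 0.999
t 26.1 tray mm [ -63.7 -140.9] z 129.7 Ftray [-0.3  0.1  0.4]
t 26.1 pos [ 0.5591 -0.1084  0.1297] F [-0.3  0.1  0.4] rows shift [0.15 0.02 8.27] rot [-0.0009  0.0029  0.0013]
```

```bash
python3 -m creep '[[[0.1,0,3,0,0,0,1],[0.1,0,6,0,0,0,1],[0.1,0,8,0,0,0,1],[0.1,0,8.2,0,0,0,1],[0.1,0,8.2,0,0,0,1]]]'
python3 - <<'E'
from h import *
where()
E
```

```text
t: 26.72
eef_pos: [0.5619, -0.1097, 0.0498]
tool_rot: [0.0, 1.0, 0.02, 0.0]
contact_force: [0.0, -1.0, 0.4]
gripper_width: 1.0
t 26.73 tray mm [ -61.  -142.4] z 49.8 Ftray [-0.  -1.   0.4]
```

```bash
python3 -m creep '[[[-0.1,0,0.1,0,0,0,0.6],[-0.1,0,0.1,0,0,0,0.3],[-0.1,0,0.1,0,0,0,0],[-0.1,0,0.1,0,0,0,0],[-0.1,0,0.1,0,0,0,0],[-0.1,0,0.1,0,0,0,0]]]' 50
python3 - <<'E'
from h import *
where()
c,im,d=shot("top","t2")
cv2.imwrite("pics/t2z.png",cv2.resize(im[130:220,210:330],None,fx=6,fy=6,interpolation=cv2.INTER_CUBIC))
E
```

```text
t: 27.48
eef_pos: [0.5605, -0.1096, 0.0486]
tool_rot: [-0.0, 1.0, 0.02, 0.0]
contact_force: [-1.3, 1.6, 6.4]
gripper_width: 0.342
t 27.48 tray mm [ -62.4 -142.1] z 48.6 Ftray [-1.2  1.7  6.4]
```

View pics/t2z.png

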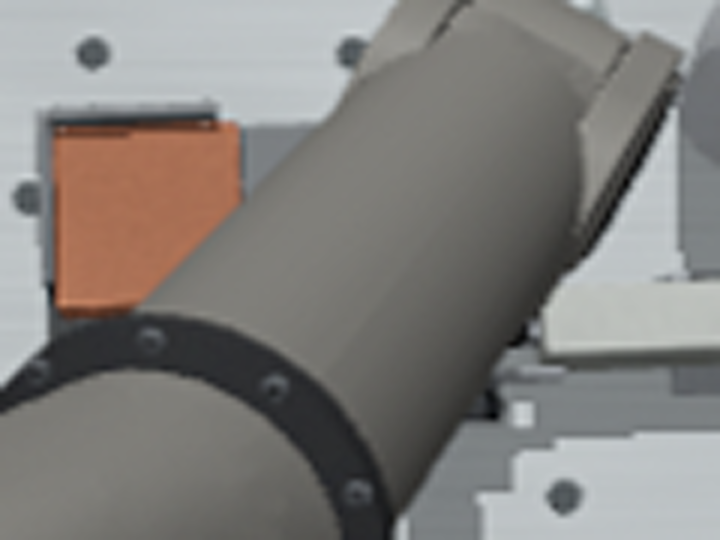

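Opening is 0.342, about 29 mm, so the button is squeezed flush. The top view shows the stack in place at (145,215) and the arm over the handle. Now I pull along +y (tool -y).

```bash
python3 -m creep '[[[0,-0.5,0,0,0,0,0],[0,-1.2,0,0,0,0,0],[0,-2,0,0,0,0,0],[0,-3,0,0,0,0,0],[0,-4,0,0,0,0,0]]]' 60
python3 - <<'E'
from h import *
where()
E
```

```text
t: 28.15
eef_pos: [0.5588, -0.0698, 0.0484]
tool_rot: [0.0, 1.0, 0.02, 0.0]
contact_force: [-0.7, -3.4, 4.8]
gripper_width: 0.345
t 28.15 tray mm [ -62.4 -102.3] z 48.4 Ftray [-0.8 -3.4  4.8]
```

Moving freely with 3.4 N of spring force, so I continue.

```bash
python3 -m creep '[[[0,-1,0,0,0,0,0],[0,-2,0,0,0,0,0],[0,-3,0,0,0,0,0],[0,-4,0,0,0,0,0],[0,-5,0,0,0,0,0],[0,-6,0,0,0,0,0],[0,-6.5,0,0,0,0,0],[0,-6.5,0,0,0,0,0]]]'
python3 - <<'E'
from h import *
where()
E
```

```text
t: 29.15
eef_pos: [0.5561, -0.0049, 0.0481]
tool_rot: [0.0, 1.0, 0.02, 0.0]
contact_force: [-1.0, -6.0, 4.2]
gripper_width: 0.344
t 29.15 tray mm [-62.4 -37.3] z 48.1 Ftray [-1.2 -5.9  4.2]
```

```bash
python3 -m creep '[[[0,-1,0,0,0,0,0],[0,-2,0,0,0,0,0],[0,-3,0,0,0,0,0],[0,-4,0,0,0,0,0],[0,-5,0,0,0,0,0],[0,-6,0,0,0,0,0],[0,-6.7,0,0,0,0,0],[0,-7.2,0,0,0,0,0],[0,-7.2,0,0,0,0,0]]]'
python3 - <<'E'
from h import *
where()
E
python3 -m creep '[[[0,-0.2,0,0,0,0,0],[0,-0.4,0,0,0,0,0],[0,-0.6,0,0,0,0,0],[0,-0.6,0,0,0,0,0]]]'
python3 - <<'E'
from h import *
where()
E
```

```text
t: 30.28
eef_pos: [0.5531, 0.0664, 0.048]
tool_rot: [0.001, 1.0, 0.02, 0.0]
contact_force: [-0.2, -8.3, 3.7]
gripper_width: 0.342
t 30.27 tray mm [-62.5  34. ] z 48.0 Ftray [-0.5 -8.3  3.7]
t: 30.78
eef_pos: [0.553, 0.0706, 0.048]
tool_rot: [0.002, 1.0, 0.02, 0.0]
contact_force: [1.0, -10.8, 2.6]
gripper_width: 0.34
t 30.77 tray mm [-62.5  38.2] z 48.0 Ftray [  0.6 -10.8   2.6]
```

```bash
python3 -m creep '[[[0,-0.2,0,0,0,0,0],[0,-0.4,0,0,0,0,0],[0,-0.5,0,0,0,0,0],[0,-0.5,0,0,0,0,0]]]' 70
python3 - <<'E'
from h import *
where()
c,im,d=shot("scene","s6")
cc=proj(c,tw(-20,-60,30))[0].astype(int)
cv2.imwrite("pics/s6z.png",cv2.resize(im[cc[1]-55:cc[1]+55,cc[0]-65:cc[0]+65],None,fx=5.5,fy=5.4,interpolation=cv2.INTER_CUBIC))
c,im,d=shot("top","t6")
cv2.imwrite("pics/t6z.png",cv2.resize(im[110:220,180:330],None,fx=5,fy=5,interpolation=cv2.INTER_CUBIC))
E
```

```text
t: 31.28
eef_pos: [0.553, 0.0709, 0.0478]
tool_rot: [0.004, 1.0, 0.018, 0.001]
contact_force: [1.7, -22.0, -0.9]
gripper_width: 0.343
t 31.27 tray mm [-62.5  38.5] z 47.8 Ftray [  0.8 -22.   -0.9]
```

View pics/s6z.png

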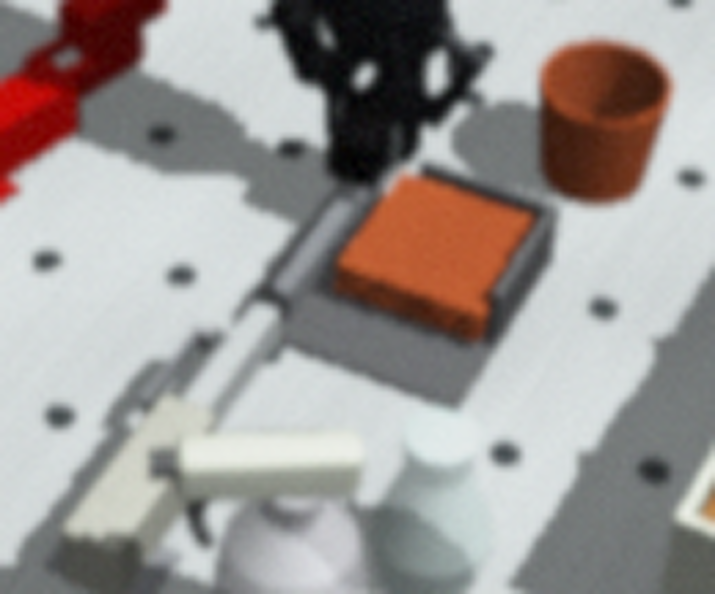

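View pics/t6z.png

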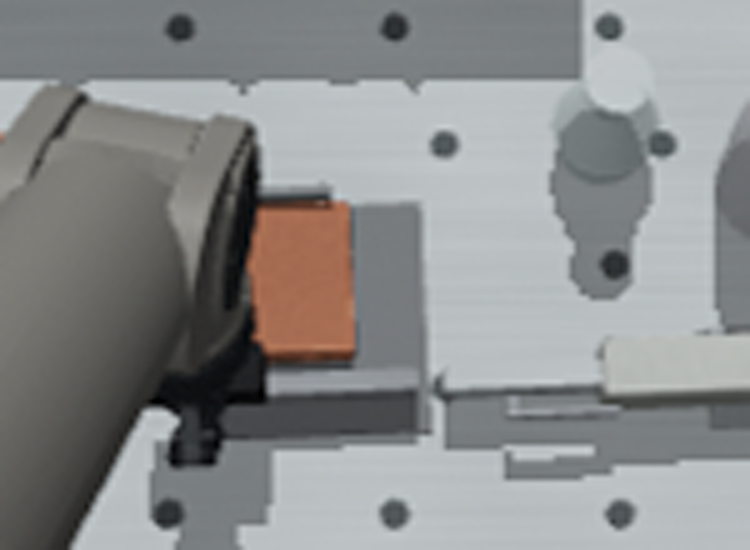

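The rail is hard against its end at 22 N, and both sections show in the scene view at (320,240) and (235,360). The stack still looks square. I'll check it once more with the wrist camera.

```bash
python3 - <<'E'
from h import *
where()
c,im,d=shot("wrist","w7")
cv2.imwrite("pics/w7z.png",cv2.resize(im,None,fx=1.55,fy=1.55,interpolation=cv2.INTER_CUBIC))
vv,uu=np.mgrid[:384,:512];X=unproj(c,uu,vv,d);b,g,r=[im[...,i].astype(int) for i in range(3)]
for f in("top","scene"):
    pass
for f in("t6","s6","s4","w7"):
    c,im,d=load(f);X=unproj(c,uu,vv,d);b,g,r=[im[...,i].astype(int) for i in range(3)];T=intray(X)
    m=(d>0)&(r>g+40)&(X[...,2]<.04)&(X[...,2]>.005)&(abs(T)<70).all(-1)
    for lo,hi in((10,18),(18,24),(24,30),(30,41)):
        k=m&(X[...,2]*1000>lo)&(X[...,2]*1000<=hi)
        if k.sum()>15: print(f,lo,k.sum(),"xmin/max",np.round(np.percentile(T[k][:,0],[2,98]),1),"y",np.round(np.percentile(T[k][:,1],[2,98]),1))
E
```

```text
t 31.38 tray mm [-62.5  38.4] z 47.8 Ftray [  2.  -22.3  -1. ]
t6 30 518 xmin/max [-43.   39.4] y [-43.5   9.8]
s6 24 29 xmin/max [-43.2  46.5] y [-49.8  -3.7]
s6 30 570 xmin/max [-41.8  40.3] y [-48.3  45. ]
s4 24 24 xmin/max [-39.4  40.3] y [-48.6   8. ]
s4 30 586 xmin/max [-41.6  41.4] y [-48.1  44. ]
w7 30 6729 xmin/max [-38.2  42.9] y [-29.7  40.2]
```

View pics/w7z.png

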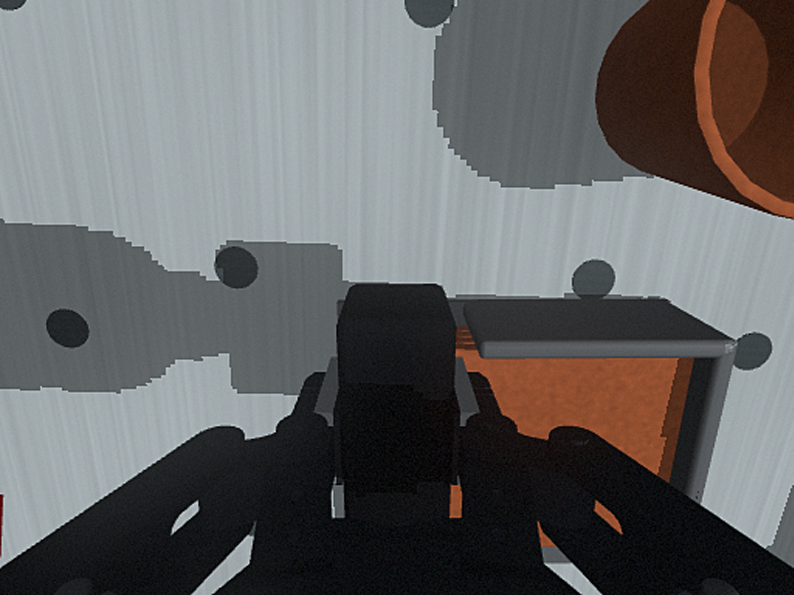

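The wrist view shows both pads on the handle at (395,400). The stack is against the wall at (560,420), undisturbed. I'm handing it in.

```bash
python3 - <<'E'
from h import *
bot.hand_in();where();print(bot.get_obs()["gripper_width"])
E
```

```text
the job is handed in; nothing more can be done
the job is handed in; nothing more can be done
```

I handed the job in at about 31 s. The four tiles are tapped flush, and the rail is pulled to its second stop and still gripped there. No verdict was reported.

**Tiles:** I tapped the stack alternately towards the two walls with closed fingers. Two checks failed on the way:
- **First look:** the top tile was still twisted by about 2°, so I pushed off-centre to square it.
- **Second look:** the lower tiles stuck out about 3 mm on the -x side, so I pushed again with the fingertips lower.

In the last close-up before the pull, the top tile was within about 0.5 mm and 0.2° of flush. The -x faces of all four tiles were in line to within about 1 mm. The lower tiles' -y faces were seen only coarsely; they looked in line, perhaps 1 mm out. After the pull the stack looked undisturbed, though the gripper partly hid it.

**Rail:** Closing on the handle left about 29 mm between the fingers, which means the button was in flush. The rail then moved 180 mm, with the pull rising from about 3 N to 6–8 N after the first stop. It ended at a solid stop at 22 N. Both sections show fully out in the scene picture.

I kept clear of the vase, pots, spray bottle and cultivator. I did not measure their positions again at the end.

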